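Sort the grit tins by heft and shut the refill crate

ROBOT

A 6-joint arm with a two-finger parallel gripper is mounted at the origin on the work surface. World frame = base frame: x ahead of the robot, y to its left, z up, the work surface at z = 0. Lengths are in m, angles in rad, forces in N, time in s.
With the tool pointing down it reaches from about 0.35 to 0.975 m from the base axis. Payload 4.9 kg.
Tool frame: the origin (TCP) lies midway between the tips of the shut fingers; the grasp point (between the pads) lies behind it (manip.grasp_offset is the y of the grasp point in the tool frame, in m); y points along the fingers, z is the direction in which the jaws open and shut, and the axes are right-handed (so a half turn about y gives the same grasp; the last joint's range is limited). The gripper opens to 85 mm and grips with 20 to 120 N. Pads are 22 mm wide; open, the fingers measure 114 mm over their backs; the gripper's body (76 mm by 85 mm) begins 54 mm behind the grasp point. The pads swing forward as they close: fully open they stand 13 mm farther back than shut.
Start: joints at [1.072, 0.053, 1.613, -0, 1.476, -0.119], TCP at [0.232, 0.58, 0.231] pointing down, gripper open.
Joint ranges: [-3.01, 3.01], [-1.01, 2.22], [0.06, 2.58], [-1.02, 4.17], [0.09, 2.62], [-3.14, 3.14]. Speed limits (rad/s): [2.57, 2.57, 3.14, 3.14, 3.14, 3.14].

INTERFACE

Orientations are given as a unit quaternion [w, x, y, z].
In Python, from plant import manip gives the robot as it stands. The module is installed in compiled form; this text tells all that it offers.
- The arm moves only by the shell command python3 -m jog 'ROWS'. ROWS is a JSON object of lists of equal length, an entry for each row: "offset": the shift along the world's x, y, z in units of 50 mm (1.0 is 50 mm), a list of three; "angular": the turn, a rotation vector about the world's x, y, z in units of 6 degrees (1.0 is 6 degrees), a list of three; "jaw": the finger opening in mm, from 0 to 85.4. In form: {"offset": [[tx, ty, tz], ...], "angular": [[ax, ay, az], ...], "jaw": [jaw, ...]}. A call has 1 to 12 rows; each row shifts and turns the commanded pose from where the row before left it; what a row does not reach is not made up. A row lasts 1/10 s, in which the tool goes at most 50 mm and 8.59 degrees, less where a joint would pass 70% of its speed; a pose out of reach is approached as far as the arm can. A call is refused whole if a number of a shift passes 1 or a number of a turn 1, either way. A call with a gripper value outside its range is refused whole. The fingers move at their own pace and stop on an object; the grip force is fixed at half the most. Time passes only in rows, so rows that do not move let the fingers close. It gives the time, the measured TCP pose, the force and the opening at its end, in the units of the state.
- manip.state(): the state, without advancing time (a new reading comes with each control period).
- manip.grab_frame(name): name is "scene" or "side" or "wrist"; returns the picture (480x640x3 uint8, blue, green, red); there is no depth.
- manip.camera_model(name): a dict with "fx", "fy", "cx", "cy" (pixels), "k1" (the pictures are not rectified: a ray, as slopes to the right and down, at radius r is drawn at 1 + k1 r^2 times it, then the intrinsics apply), "rvec" (rotation vector, rad) and "tvec" (3), from world to camera coordinates, as OpenCV has them; the wrist camera has in their place "mount" (4x4, takes a point from camera to tool coordinates, whose origin is the TCP and whose axes are the tool frame's). Camera axes: x right, y down, z forward; pixel columns grow to the right and rows downward; lengths in m; the calibration is good to about 2 mm. A picture is of the moment at which its call begins: read the wrist's pose just before it. camera_model takes no time and is no camera call.
- manip.job_done(): hands the job in, once; it reports no verdict.
The state is a dict: "time": time; "joint_pos": joint angles; "joint_vel": joint speeds; "joint_efforts": joint torques, N m; "tool_pos": TCP position; "tool_rot": TCP orientation; "contact_force": force on the tool from outside, world axes, zero at the start; "ft_torque": the same for the moment, N m; "gripper_width": opening from 0.0 (shut) to 1.0 (fully open).
Only numpy, scipy, OpenCV 4.12 (cv2) and the standard library are available. Lean on these libraries where they do the work, as an engineer would, in place of code of your own. Each camera call takes 0.05 s, during which the arm holds its last target.

TASK

Lift each of the three like grit tins on the counter to feel how full it is, a full one weighing about 700 g and an empty one about 100 g: set those more than half full (over about 400 g) upright in the open wooden tray, and the emptier ones upright on the floor of the plywood crate for refilling. Keep the tins upright and set them down, do not drop them; leave the bowl, the giraffe, the pumice and the punch where they are. When all three are sorted, push the crate's sprung flap down until it lies level and its clip holds it shut.

Things in the scene. Friction and masses are not known exactly. Their poses are not given: they have to be found in the camera images.
- tin_a_mid (a point): Tin a: round sealed tin of polishing grit, 64 mm in diameter, 105 mm tall, bare steel with a yellow band, upright on the counter. The three tins look alike and their fill cannot be seen: full about 700 g, empty about 100 g, any fill between is possible. This point lies on its axis, half-way up (52.5 mm above its foot).
- tin_b_mid (a point): Tin b: round sealed tin of polishing grit, 64 mm in diameter, 105 mm tall, bare steel with a yellow band, upright on the counter. The three tins look alike and their fill cannot be seen: full about 700 g, empty about 100 g, any fill between is possible. This point lies on its axis, half-way up (52.5 mm above its foot).
- tin_c_mid (a point): Tin c: round sealed tin of polishing grit, 64 mm in diameter, 105 mm tall, bare steel with a yellow band, upright on the counter. The three tins look alike and their fill cannot be seen: full about 700 g, empty about 100 g, any fill between is possible. This point lies on its axis, half-way up (52.5 mm above its foot).
- tray: Shallow open tray of light wood, fixed on the counter to the robot's left: outside 280 mm (its x) by 120 mm (its y), 30 mm high; walls 8 mm and floor 8 mm thick, so inside it is 264 by 104 mm and its floor lies 8 mm above the counter; three tins fit in a row along x. Origin: centre of its underside, z up.
- crate: Plywood crate, fixed on the counter to the robot's right: outside 288 mm (its x) by 222 mm (its y), rim 122 mm above the counter; walls and floor 9 mm thick, so inside 270 by 204 mm. Three tins fit in a row along x. The flap is hinged on its -y rim and leans in a little when open, so the half next to the +y wall has more room above it. Origin: centre of its underside, z up.
- clip_lip (a point): Middle of the rolled lip of the spring-steel clip (40 mm wide) that stands in the middle of the crate's +y wall; the lip reaches 16 mm above the rim and snaps over the flap's free edge when that is pushed down. It gives way by itself.
- flap (a joint): Angle of the crate's flap in rad: 0 lying level on the rim under the clip, 1.35 fully open, nearly upright. Springs in the hinge hold it open and lift it again unless the clip has snapped over its edge. Pushed at the free edge it needs 1 to 2 N, and about 8 N over the last 15 mm (10 N at 175 mm from the hinge), till the clip snaps over and it rests on the rim.
- flap_hinge (a point): Middle of the flap's hinge line, which runs along the crate's x axis on the top of its -y wall, 122 mm above the counter; the underside of the flap passes through this line. The point turns with the flap: its x along the hinge, its y from the hinge to the free edge, its z out of the flap's upper (outer) face.
- flap_edge (a point): Middle of the flap's free edge, on its upper (outer) face, 223.5 mm from the hinge line; the flap is 288 mm wide (along x) and 9 mm thick.
- bowl: Bystander, to be left alone: grey soapstone bowl, 100 mm across the rim, 72 mm high. Origin: centre of its underside.
- giraffe: Bystander, to be left alone: half-shaped grey soapstone giraffe, blocky, base 78 by 44 mm (x by y), 166 mm tall, the upright neck above x = +20 mm. Origin: centre of its underside.
- pumice: Bystander, to be left alone: block of pale pumice, 90 by 55 mm (x by y), 70 mm high. Origin: centre of its underside.
- punch: Bystander, to be left alone: short steel punch lying on the counter, 148 mm long along its x, 21 mm thick. Origin: near its middle, on the counter.
There are look-alikes about, which are no part of the job. Leave any turquoise look-alike of the part that bears tin_b_mid alone. What is shaped like the part that bears tin_a_mid but green is not meant.

How it is judged:
By the outcome, as a careful person would: the job done as asked, in the order asked, and still so for the second after the job is handed in, with the robot touching nothing.
It also fails if it takes over 72 s, if anything falls off the work surface, if the arm or the gripper's body presses on something with over 40 N, if the wrist force passes 120 N, or if a joint passes its speed limit or range.

## Working session

There is one attempt and no reset: what is moved stays moved. The work goes in short steps, Python scripts to look and compute and a shell command to move; the robot and the scene stay as the last step left them, time stands still between calls to the robot, and variables do not carry over. Pictures are saved under pics/ and viewed, and the job is handed in when it is done.

```bash
mkdir -p pics; ls
python3 - <<'E'
from plant import manip
import cv2
s=manip.state();print(s, manip.grasp_offset)
for n in ("scene","side","wrist"):
    cv2.imwrite(f"pics/{n}0.png",manip.grab_frame(n)); print(n,manip.camera_model(n))
print(manip.state()['time'])
E
```

```text
pics
{'time': 0.0, 'joint_pos': array([ 1.07198272e+00,  5.33382587e-02,  1.61430917e+00,  8.27616799e-07,
        1.47597691e+00, -1.19038296e-01]), 'joint_vel': array([ 0.00029623,  0.00107689,  0.00188365,  0.00027474, -0.00021063,
       -0.00168878]), 'joint_efforts': array([-1.52762163e-04, -3.93721139e+01, -3.70157576e+01, -2.68823460e-04,
        7.52030290e-03, -1.92113657e-05]), 'tool_pos': array([0.23141635, 0.57990785, 0.23006548]), 'tool_rot': array([-0.69371227,  0.6950807 , -0.13368402,  0.13324669]), 'contact_force': array([-0.66570084, -0.23211918,  0.4969917 ]), 'ft_torque': array([-0.01313956,  0.00583676,  0.06785091]), 'gripper_width': 0.9988936668188138} -0.0187
scene {'fx': 450.112291162218, 'fy': 450.112291162218, 'cx': 314.38658029156846, 'cy': 231.83575312606527, 'k1': -0.11408800879416882, 'rvec': array([ 0.97606909,  2.62485414, -0.86344683]), 'tvec': array([ 0.43907316, -0.19256913,  1.33199342])}
side {'fx': 578.4310142835463, 'fy': 578.4310142835463, 'cx': 318.9207149293045, 'cy': 237.89708182173527, 'k1': -0.14740149890850696, 'rvec': array([ 2.3722014 , -0.04464722,  0.02297098]), 'tvec': array([-0.52673595,  0.0453696 ,  1.28376513])}
wrist {'fx': 420.27083105331775, 'fy': 420.27083105331775, 'cx': 320.7205371015416, 'cy': 244.1385923953342, 'k1': -0.08297624520001701, 'mount': array([[ 8.52987071e-04,  9.45478152e-01,  3.25684414e-01,
        -8.32236061e-02],
       [-8.06956509e-04, -3.25683775e-01,  9.45478412e-01,
        -1.42301032e-01],
       [ 9.99999311e-01, -1.06929402e-03,  4.85155699e-04,
        -3.65119021e-05],
       [ 0.00000000e+00,  0.00000000e+00,  0.00000000e+00,
         1.00000000e+00]])}
0.15
```

View pics/scene0.png

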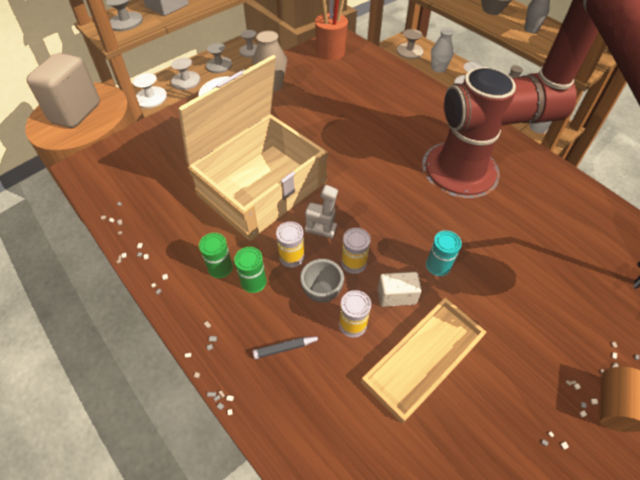

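View pics/side0.png

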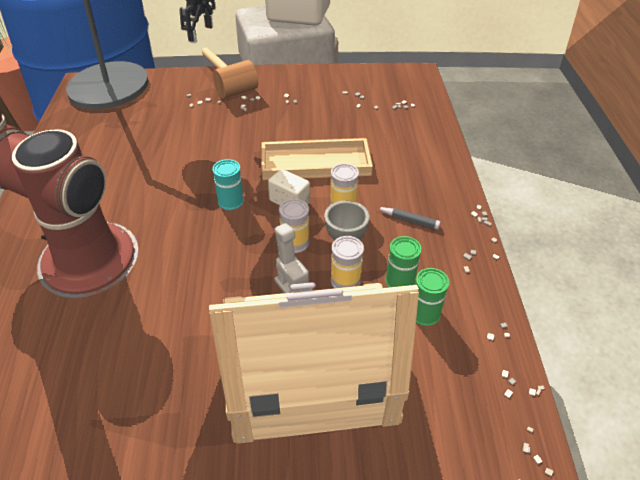

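View pics/wrist0.png

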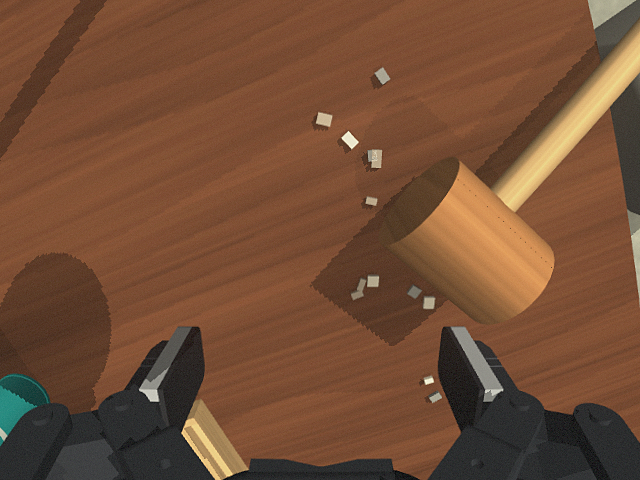

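The yellow-banded tins are at scene (290,243), (356,250) and (355,313). The turquoise one (443,253) and the green ones (215,255), (250,270) are look-alikes. I'll confirm this in an enlarged crop and get precise lid positions.

Run:
```python
import cv2
a=cv2.imread('pics/scene0.png')[190:370,190:470]; cv2.imwrite('pics/sc_crop.png',cv2.resize(a,None,fx=2.85,fy=2.85,interpolation=cv2.INTER_CUBIC))
a=cv2.imread('pics/side0.png')[130:330,200:460]; cv2.imwrite('pics/si_crop.png',cv2.resize(a,None,fx=3,fy=3,interpolation=cv2.INTER_CUBIC))
a=cv2.imread('pics/scene0.png')[50:250,170:350]; cv2.imwrite('pics/cr_crop.png',cv2.resize(a,None,fx=3,fy=3,interpolation=cv2.INTER_CUBIC))
```

```text
(no output)
```

View pics/sc_crop.png

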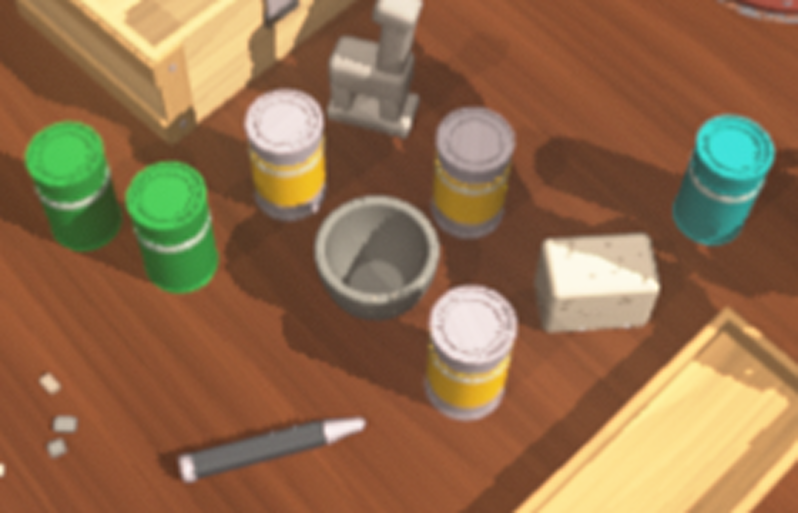

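View pics/si_crop.png

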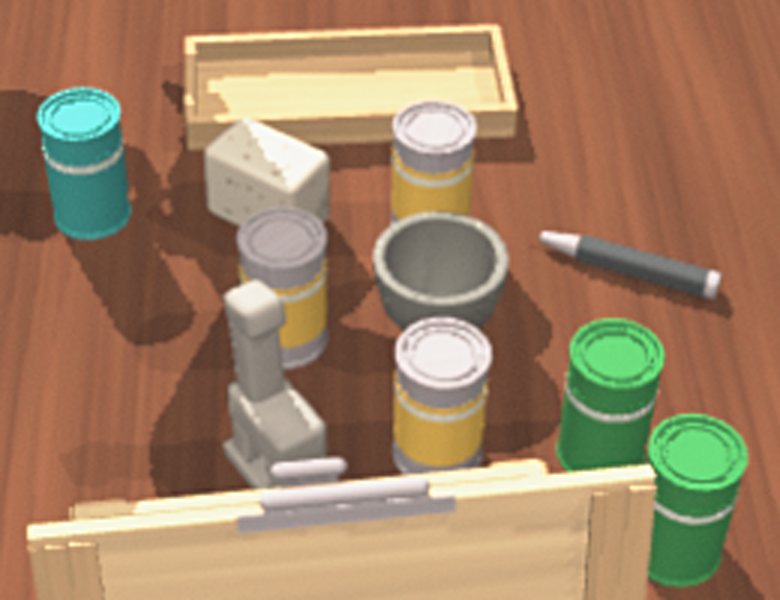

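View pics/cr_crop.png

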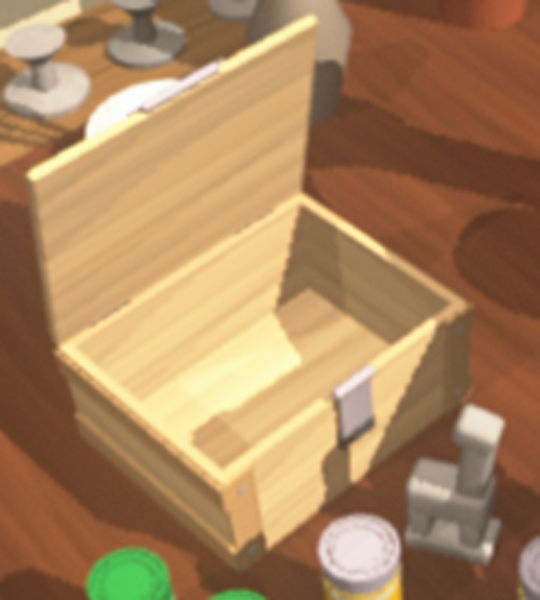

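Confirmed: three steel tins with a yellow band. Now the positions.

```bash
cat > h.py <<'E'
import numpy as np, cv2
from plant import manip
from scipy.spatial.transform import Rotation as R
def ray(cam,px,state=None):
    m=manip.camera_model(cam)
    K=np.array([[m['fx'],0,m['cx']],[0,m['fy'],m['cy']],[0,0,1]])
    u=cv2.undistortPoints(np.array([[px]],float),K,np.array([m['k1'],0,0,0]))[0,0]
    d=np.array([u[0],u[1],1.])
    if 'rvec' in m:
        r=cv2.Rodrigues(m['rvec'])[0]; return -r.T@m['tvec'], r.T@d
    q=state['tool_rot']; Rt=R.from_quat([q[1],q[2],q[3],q[0]]).as_matrix(); M=m['mount']
    return state['tool_pos']+Rt@M[:3,3], Rt@M[:3,:3]@d
def onz(cam,px,z,state=None):
    o,d=ray(cam,px,state); return o+d*(z-o[2])/d[2]
def proj(cam,P):
    m=manip.camera_model(cam)
    K=np.array([[m['fx'],0,m['cx']],[0,m['fy'],m['cy']],[0,0,1]])
    return cv2.projectPoints(np.array(P,float).reshape(-1,3),m['rvec'],m['tvec'],K,np.array([m['k1'],0,0,0]))[0][:,0]
def tool():
    s=manip.state();q=s['tool_rot'];return s,R.from_quat([q[1],q[2],q[3],q[0]]).as_matrix()
E
python3 - <<'E'
from h import *
np.set_printoptions(precision=4,suppress=True)
print(tool()[1])
for n,a,b in (("t1",(290,232.8),(347.7,247.7)),("t2",(356.7,239.5),(294.3,210)),("t3",(356,304.7),(344.7,172.7))):
    print(n,onz('scene',a,.105),onz('side',b,.105))
print('rim',[onz('scene',p,.122)[:2] for p in((245,211.7),(327.3,151.7),(190,166.7),(270,114.3))])
s=lambda x,y:(x/3+200,y/3+130)
print('tray side',[onz('side',s(*p),.03)[:2] for p in((184,37),(505,25),(517,104),(187,121))])
print('tray scene',[onz('scene',p,.03)[:2] for p in((447,301),(486,332),(405,417),(363,378))])
c=lambda x,y:(x/2.85+190,y/2.85+190)
print('giraffe base',[onz('scene',c(*p),.0)[:2] for p in((330,117),(405,135))], 'head top',onz('scene',c(400,8),.166), onz('side',s(252,298),.166))
print('bowl',onz('scene',c(377,247),.072),onz('side',s(440,262),.072))
print('pumice',[onz('scene',c(*p),.07)[:2] for p in((545,237),(650,236),(655,280),(548,290))])
print('punch',[onz('scene',c(*p),.01)[:2] for p in((187,465),(362,425))])
print('green',[onz('scene',c(*p),.105)[:2] for p in((67,155),(168,196),(733,147))])
E
```

```text
[[ 0.9287 -0.0008  0.3707]
 [-0.3707 -0.0014  0.9287]
 [-0.0002 -1.     -0.0016]]
t1 [ 0.5824 -0.0833  0.105 ] [ 0.5814 -0.0868  0.105 ]
t2 [0.4769 0.0339 0.105 ] [0.4749 0.028  0.105 ]
t3 [0.5953 0.1553 0.105 ] [0.5921 0.1496 0.105 ]
rim [array([ 0.632 , -0.1931]), array([ 0.3456, -0.2172]), array([ 0.6538, -0.414 ]), array([ 0.3667, -0.4434])]
tray side [array([0.388 , 0.3753]), array([0.6751, 0.3833]), array([0.6739, 0.2702]), array([0.3944, 0.2572])]
tray scene [array([0.3984, 0.2647]), array([0.3922, 0.375 ]), array([0.6649, 0.3799]), array([0.6724, 0.2655])]
giraffe base [array([ 0.5029, -0.1235]), array([ 0.4639, -0.0624])] head top [ 0.4636 -0.0751  0.166 ] [ 0.4556 -0.0908  0.166 ]
bowl [0.5908 0.0422 0.072 ] [0.5895 0.0356 0.072 ]
pumice [array([0.481 , 0.1237]), array([0.4158, 0.1795]), array([0.4434, 0.2095]), array([0.5141, 0.1595])]
punch [array([0.8074, 0.0664]), array([0.6825, 0.1297])]
green [array([ 0.7386, -0.1744]), array([ 0.6989, -0.0876]), array([0.3203, 0.1779])]
```

```bash
python3 -m jog '{"offset":[[0.6,-0.7,0],[0.6,-0.7,0],[0.6,-0.7,0],[0.6,-0.7,0],[0.6,-0.7,0],[0.6,-0.7,0],[0.6,-0.7,0],[0.6,-0.7,0],[0.6,-0.7,0],[0.6,-0.7,0],[0.6,-0.7,0],[0.65,-0.85,0]],"angular":[[0,0,0.3],[0,0,0.3],[0,0,0.3],[0,0,0.3],[0,0,0.3],[0,0,0.3],[0,0,0.3],[0,0,0.3],[0,0,0.3],[0,0,0.3],[0,0,0.3],[0,0,0.3]],"jaw":[82,82,82,82,82,82,82,82,82,82,82,82]}'
python3 -m jog '{"offset":[[0,0,0]],"angular":[[0,0,0]],"jaw":[82]}'
python3 - <<'E'
from h import *
s,T=tool();print(s['tool_pos'],T[:,2],s['contact_force'],s['gripper_width'])
cv2.imwrite('pics/w1.png',manip.grab_frame('wrist'))
E
```

```text
time: 1.35
tool_pos: [0.5928, 0.1544, 0.231]
tool_rot: [0.707, -0.707, 0.001, -0.0]
contact_force: [0.8, 0.9, 0.6]
gripper_width: 0.96
time: 1.45
tool_pos: [0.5945, 0.1511, 0.2307]
tool_rot: [-0.706, 0.708, -0.003, 0.003]
contact_force: [-0.3, 0.2, 0.3]
gripper_width: 0.961
[0.59453419 0.15105586 0.23065741] [ 0.00877753  0.99995995 -0.00175022] [-0.34621057  0.24675893  0.34945066] 0.960501304768341
```

View pics/w1.png

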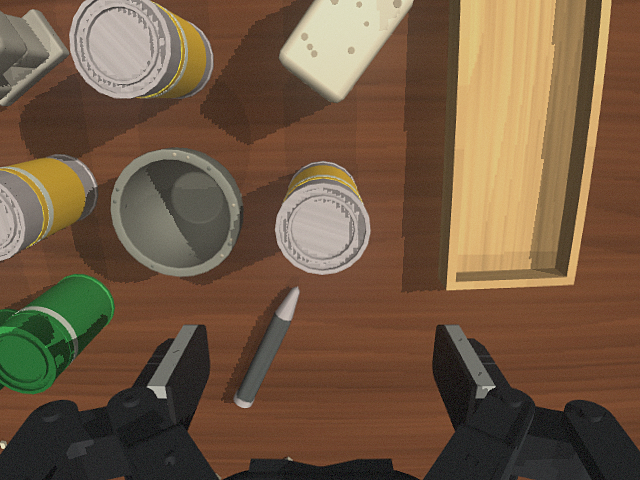

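Run:
```python
from h import *
s,T=tool();print(T.round(3))
for p in((323,229),(122,47),(2,226)):print(onz('wrist',p,.105,s))
print([onz('wrist',p,.03,s)[:2] for p in((447,290),(575,285))])
print('bowl',onz('wrist',(177,212),.072,s),'pum',onz('wrist',(335,100),.0,s))
```

```text
[[ 1.    -0.001  0.007]
 [-0.007 -0.     1.   ]
 [-0.001 -1.    -0.   ]]
[0.59133862 0.15467669 0.105     ]
[0.47566835 0.03462728 0.105     ]
[ 0.58666905 -0.07023335  0.105     ]
[array([0.67258069, 0.26679845]), array([0.66968418, 0.38777621])]
bowl [0.58709763 0.04609323 0.072     ] pum [0.50904765 0.16598912 0.        ]
```

```bash
python3 -m jog '{"offset":[[-0.05,0.06,-0.6],[0,0,-0.7],[0,0,-0.7],[0,0,-0.7],[0,0,-0.5],[0,0,-0.2],[0,0,0],[0,0,0],[0,0,0],[0,0,0],[0,0,0],[0,0,0]],"angular":[[0,0,0],[0,0,0],[0,0,0],[0,0,0],[0,0,0],[0,0,0],[0,0,0],[0,0,0],[0,0,0],[0,0,0],[0,0,0],[0,0,0]],"jaw":[82,82,82,82,82,82,82,60,55,50,50,50]}'
python3 - <<'E'
from h import *
s,T=tool();print(s['tool_pos'],s['gripper_width'])
cv2.imwrite('pics/s2.png',manip.grab_frame('side'))
E
```

```text
time: 2.7
tool_pos: [0.5913, 0.159, 0.0639]
tool_rot: [0.707, -0.707, -0.0, -0.003]
contact_force: [-0.6, -1.0, 5.6]
gripper_width: 0.745
[0.59132195 0.15896397 0.06387982] 0.7452689868792423
```

View pics/s2.png

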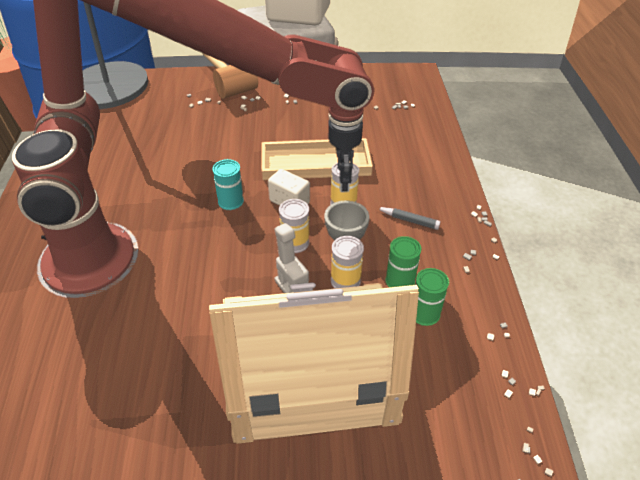

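```bash
python3 -m jog '{"offset":[[0,0,0.3],[0,0,0.6],[0,0,0.8],[0,0,0.9],[0,0,0.7],[0,0,0.3],[0,0,0],[0,0,0],[0,0,0]],"angular":[[0,0,0],[0,0,0],[0,0,0],[0,0,0],[0,0,0],[0,0,0],[0,0,0],[0,0,0],[0,0,0]],"jaw":[50,50,50,50,50,50,50,50,50]}'
for i in 1 2 3; do python3 -m jog '{"offset":[[0,0,0]],"angular":[[0,0,0]],"jaw":[50]}' | grep -E 'contact|pos'; done
```

```text
time: 3.65
tool_pos: [0.588, 0.1585, 0.2377]
tool_rot: [-0.707, 0.707, -0.003, -0.001]
contact_force: [-0.5, -0.3, -3.1]
gripper_width: 0.744
tool_pos: [0.5883, 0.1585, 0.2382]
contact_force: [0.5, -0.6, -2.8]
tool_pos: [0.5889, 0.1586, 0.2393]
contact_force: [0.5, -0.9, -2.7]
tool_pos: [0.5893, 0.1587, 0.2403]
contact_force: [0.3, -0.0, -2.5]
```

```bash
for i in 1 2 3 4 5 6; do python3 -m jog '{"offset":[[0,0,0]],"angular":[[0,0,0]],"jaw":[50]}' | grep -E 'contact|tool_pos'; done
```

```text
tool_pos: [0.5895, 0.1587, 0.241]
contact_force: [-0.1, 0.0, -2.0]
tool_pos: [0.5896, 0.1587, 0.2413]
contact_force: [-0.6, 0.2, -2.2]
tool_pos: [0.5896, 0.1587, 0.2414]
contact_force: [0.7, 0.4, -2.6]
tool_pos: [0.5896, 0.1587, 0.2414]
contact_force: [0.4, 0.5, -2.4]
tool_pos: [0.5896, 0.1587, 0.2414]
contact_force: [0.5, -0.0, -2.1]
tool_pos: [0.5896, 0.1587, 0.2414]
contact_force: [0.0, -0.2, -2.8]
```

Tin 3 gives about -2.4 N loaded and about +0.4 N unloaded, so roughly 280 g. It goes in the crate.

```bash
python3 -m jog '{"offset":[[0,-0.5,0],[0,-0.9,0],[0,-0.9,0],[0,-0.9,0],[0,-0.9,0],[0,-0.9,0],[0,-0.9,0],[0,-0.9,0],[0,-0.9,0],[-0.1,-0.6,0],[-0.1,-0.2,0],[-0.1,-0.1,0]],"angular":[[0,0,0],[0,0,0],[0,0,0],[0,0,0],[0,0,0],[0,0,0],[0,0,0],[0,0,0],[0,0,0],[0,0,0],[0,0,0],[0,0,0]],"jaw":[50,50,50,50,50,50,50,50,50,50,50,50]}'
python3 -m jog '{"offset":[[0,0,0],[0,0,0],[0,0,0]],"angular":[[0,0,0],[0,0,0],[0,0,0]],"jaw":[50,50,50]}'
python3 - <<'E'
from h import *
s,T=tool();print(s['tool_pos'],s['gripper_width'],T[:,2])
for n in('wrist','scene','side'):cv2.imwrite(f'pics/{n}3.png',manip.grab_frame(n))
E
```

```text
time: 5.75
tool_pos: [0.5741, -0.272, 0.2411]
tool_rot: [0.707, -0.707, 0.002, -0.001]
contact_force: [0.2, 0.2, -1.7]
gripper_width: 0.75
time: 6.05
tool_pos: [0.5749, -0.2699, 0.2414]
tool_rot: [0.707, -0.707, 0.0, -0.0]
contact_force: [0.3, 0.2, -2.0]
gripper_width: 0.743
[ 0.57491195 -0.26993659  0.24144414] 0.7431591487281431 [1.11343179e-03 9.99999352e-01 2.36884066e-04]
```

View pics/wrist3.png

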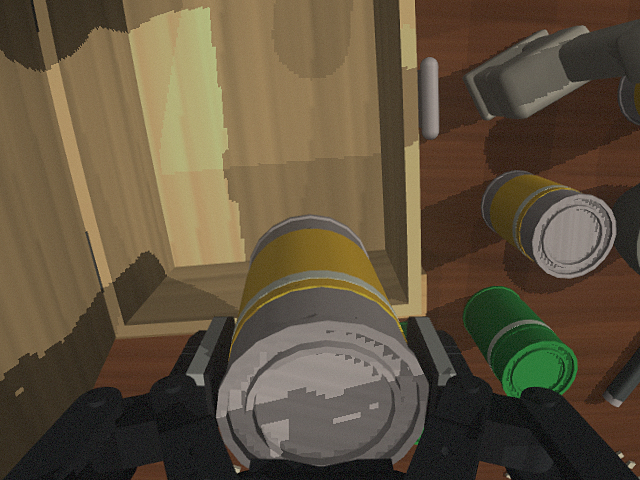

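View pics/scene3.png

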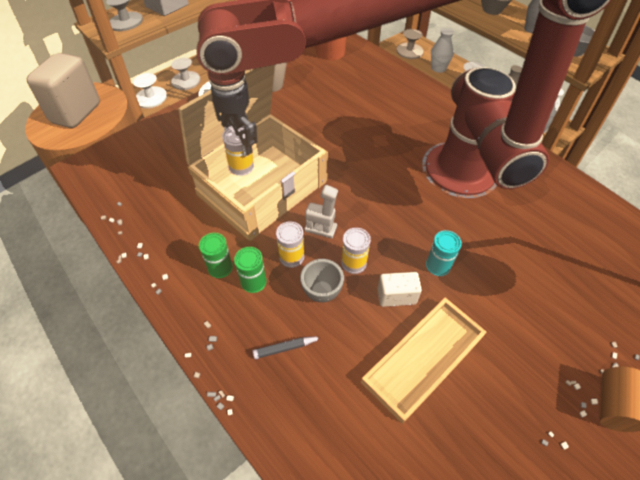

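View pics/side3.png

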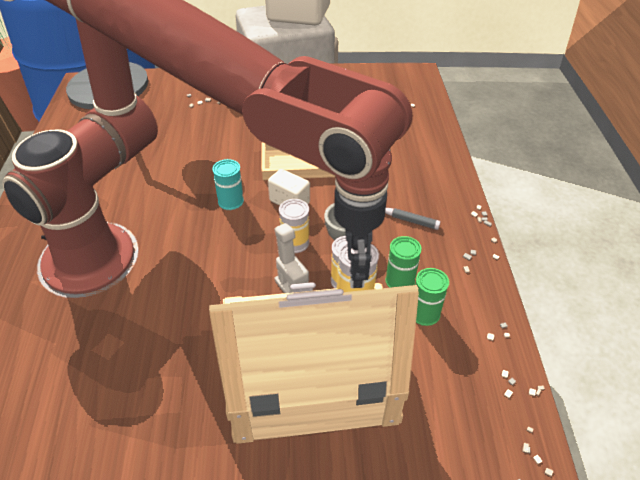

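Run:
```python
from h import *
s,T=tool()
for n,p in (('outer++',(426,316)),('inner++',(408,303)),('outer+-',(117,338)),('inner+-',(128,324)),('+y out top',(416,2)),('+y in top',(401,2)),('clip',(429,60)),('clip',(431,136))): print(n,onz('wrist',p,.122 if n!='clip' else .138,s)[:2])
P=lambda C,yaw:[C+np.array([[np.cos(yaw),-np.sin(yaw)],[np.sin(yaw),np.cos(yaw)]])@np.array([sx*.144,sy*.111]) for sx in(1,-1) for sy in(1,-1)]
print(P(np.array([.4995,-.317]),.093))
```

```text
outer++ [ 0.63570418 -0.19643779]
inner++ [ 0.62534668 -0.20998001]
outer+- [ 0.65423872 -0.42016514]
inner+- [ 0.64239278 -0.40975488]
+y out top [ 0.43709093 -0.21639114]
+y in top [ 0.43724857 -0.22493313]
clip [ 0.46973081 -0.21103908]
clip [ 0.51080625 -0.20715571]
[array([ 0.63256959, -0.19310697]), array([ 0.65318585, -0.41414762]), array([ 0.34581415, -0.21985238]), array([ 0.36643041, -0.44089303])]
```

```bash
python3 -m jog '{"offset":[[0,-0.08,-0.4],[0,0,-0.7],[0,0,-0.7],[0,0,-0.6],[0,0,-0.4],[0,0,-0.3],[0,0,-0.15],[0,0,0],[0,0,0]],"angular":[[0,0,0],[0,0,0],[0,0,0],[0,0,0],[0,0,0],[0,0,0],[0,0,0],[0,0,0],[0,0,0]],"jaw":[50,50,50,50,50,50,50,50,50]}'
python3 -m jog '{"offset":[[0,0,-0.04],[0,0,-0.04],[0,0,0]],"angular":[[0,0,0],[0,0,0],[0,0,0]],"jaw":[50,50,50]}'
```

```text
time: 7.1
tool_pos: [0.5754, -0.2757, 0.0802]
tool_rot: [-0.707, 0.708, -0.0, 0.002]
contact_force: [-0.5, -0.4, -2.1]
gripper_width: 0.744
time: 7.4
tool_pos: [0.5747, -0.2754, 0.0751]
tool_rot: [-0.707, 0.707, -0.001, 0.001]
contact_force: [0.4, 0.3, -2.8]
gripper_width: 0.744
```

```bash
python3 -m jog '{"offset":[[0,0,-0.03],[0,0,-0.03],[0,0,0]],"angular":[[0,0,0],[0,0,0],[0,0,0]],"jaw":[50,50,50]}'
python3 -m jog '{"offset":[[0,0,-0.02],[0,0,0],[0,0,0]],"angular":[[0,0,0],[0,0,0],[0,0,0]],"jaw":[50,50,50]}'
```

```text
time: 7.7
tool_pos: [0.5752, -0.2755, 0.073]
tool_rot: [-0.707, 0.707, -0.001, 0.001]
contact_force: [0.4, 0.8, 3.5]
gripper_width: 0.743
time: 8.0
tool_pos: [0.5756, -0.2756, 0.073]
tool_rot: [-0.707, 0.707, -0.0, 0.002]
contact_force: [-1.2, 1.4, 7.4]
gripper_width: 0.748
```

Contact at z 0.073, as expected. Release and rise.

```bash
python3 -m jog '{"offset":[[0,0,0.03],[0,0,0],[0,0,0],[0,0,0],[0,0,0.2],[0,0,0.4],[0,0,0.7],[0,0,0.8],[0,0,0.8],[0,0,0.5],[0,0,0]],"angular":[[0,0,0],[0,0,0],[0,0,0],[0,0,0],[0,0,0],[0,0,0],[0,0,0],[0,0,0],[0,0,0],[0,0,0],[0,0,0]],"jaw":[66,70,71,71,71,71,71,71,82,82,82]}'
python3 - <<'E'
from h import *
s,T=tool();print(s['tool_pos'],s['gripper_width'],s['contact_force'])
cv2.imwrite('pics/wrist4.png',manip.grab_frame('wrist'))
E
```

```text
time: 9.1
tool_pos: [0.5768, -0.2765, 0.2494]
tool_rot: [-0.705, 0.709, 0.002, 0.004]
contact_force: [0.3, -0.1, -0.0]
gripper_width: 0.962
[ 0.57684739 -0.27647822  0.24944026] 0.9622577559054212 [ 0.32273229 -0.1453321  -0.04717679]
```

View pics/wrist4.png

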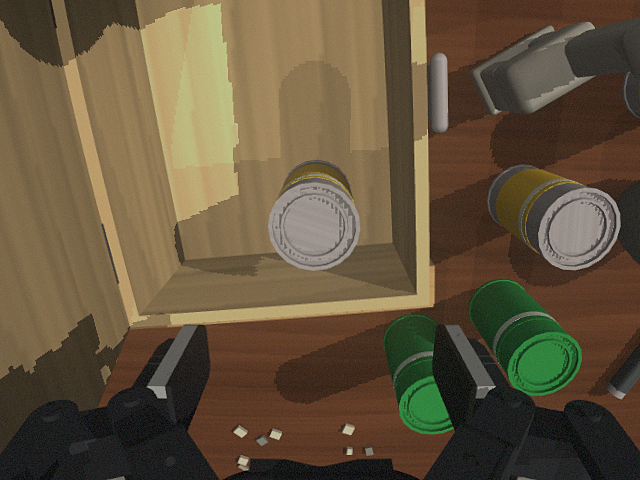

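Tin 3 stands upright in the crate (lid at 314,227). Next is tin 1, with its lid at (580,228).

Run:
```python
from h import *
s,T=tool()
t=onz('wrist',(579,228),.105,s);print(t,onz('wrist',(314,226),.114,s),(t-s['tool_pos'])/.05)
```

```text
[ 0.57897141 -0.08868026  0.105     ] [ 0.57464453 -0.28097365  0.114     ] [ 0.06423375  3.74293962 -2.82044362]
```

```bash
python3 -m jog '{"offset":[[0.08,0.5,0],[0,0.9,0],[0,0.9,0],[0,0.8,0],[0,0.5,-0.1],[0,0.2,-0.5],[0,0,-0.7],[0,0,-0.8],[0,0,-0.8],[0,0,-0.5],[0,0,-0.3],[0,0,-0.09]],"angular":[[0,0,0],[0,0,0],[0,0,0],[0,0,0],[0,0,0],[0,0,0],[0,0,0],[0,0,0],[0,0,0],[0,0,0],[0,0,0],[0,0,0]],"jaw":[82,82,82,82,82,82,82,82,82,82,82,82]}'
python3 -m jog '{"offset":[[0,0,0],[0,0,0],[0,0,0],[0,0,0],[0,0,0],[0,0,0]],"angular":[[0,0,0],[0,0,0],[0,0,0],[0,0,0],[0,0,0],[0,0,0]],"jaw":[82,65,55,50,50,50]}'
```

```text
time: 10.35
tool_pos: [0.5764, -0.0846, 0.0496]
tool_rot: [0.708, -0.707, 0.003, 0.001]
contact_force: [0.4, 0.4, 1.2]
gripper_width: 0.959
time: 10.95
tool_pos: [0.5803, -0.0859, 0.0551]
tool_rot: [-0.707, 0.708, 0.0, 0.002]
contact_force: [-0.3, -1.2, 6.7]
gripper_width: 0.736
```

```bash
python3 -m jog '{"offset":[[0,0,0.3],[0,0,0.6],[0,0,0.8],[0,0,0.9],[0,0,0.7],[0,0,0.4],[0,0,0],[0,0,0],[0,0,0],[0,0,0],[0,0,0],[0,0,0]],"angular":[[0,0,0],[0,0,0],[0,0,0],[0,0,0],[0,0,0],[0,0,0],[0,0,0],[0,0,0],[0,0,0],[0,0,0],[0,0,0],[0,0,0]],"jaw":[50,50,50,50,50,50,50,50,50,50,50,50]}'
for i in 1 2 3 4 5 6; do python3 -m jog '{"offset":[[0,0,0]],"angular":[[0,0,0]],"jaw":[50]}' | grep -E 'contact|tool_pos'; done
```

```text
time: 12.15
tool_pos: [0.5782, -0.0852, 0.2368]
tool_rot: [0.707, -0.707, 0.002, -0.0]
contact_force: [-0.3, 0.1, -2.1]
gripper_width: 0.741
tool_pos: [0.5785, -0.0852, 0.2374]
contact_force: [-0.4, -0.5, -2.3]
tool_pos: [0.5786, -0.0853, 0.2377]
contact_force: [1.0, 0.4, -2.3]
tool_pos: [0.5786, -0.0853, 0.2379]
contact_force: [0.1, -0.8, -2.0]
tool_pos: [0.5786, -0.0853, 0.2379]
contact_force: [-0.4, -0.4, -1.5]
tool_pos: [0.5786, -0.0853, 0.2379]
contact_force: [-0.4, 0.2, -3.4]
tool_pos: [0.5786, -0.0853, 0.2378]
contact_force: [0.6, -0.5, -1.5]
```

About 230–260 g, so tin 1 also goes in the crate, middle slot.

```bash
python3 -m jog '{"offset":[[0,-0.5,0],[0,-0.8,0],[0,-0.8,0],[-0.2,-0.8,0],[-0.6,-0.6,0],[-0.6,-0.35,0],[-0.27,-0.1,0],[0,0,-0.3],[0,0,-0.6],[0,0,-0.7],[0,0,-0.7],[0,0,-0.5]],"angular":[[0,0,0],[0,0,0],[0,0,0],[0,0,0],[0,0,0],[0,0,0],[0,0,0],[0,0,0],[0,0,0],[0,0,0],[0,0,0],[0,0,0]],"jaw":[50,50,50,50,50,50,50,50,50,50,50,50]}'
python3 -m jog '{"offset":[[0,0,-0.3],[0,0,-0.15],[0,0,0],[0,0,0]],"angular":[[0,0,0],[0,0,0],[0,0,0],[0,0,0]],"jaw":[50,50,50,50]}'
```

```text
time: 13.95
tool_pos: [0.4947, -0.2804, 0.0939]
tool_rot: [0.708, -0.706, 0.001, 0.0]
contact_force: [0.2, 0.1, -2.2]
gripper_width: 0.737
time: 14.35
tool_pos: [0.4962, -0.2832, 0.0767]
tool_rot: [-0.707, 0.708, -0.0, 0.002]
contact_force: [-0.6, -0.8, -1.5]
gripper_width: 0.736
```

```bash
python3 -m jog '{"offset":[[0,0,-0.1],[0,0,-0.06],[0,0,-0.04],[0,0,-0.03],[0,0,0],[0,0,0]],"angular":[[0,0,0],[0,0,0],[0,0,0],[0,0,0],[0,0,0],[0,0,0]],"jaw":[50,50,50,50,50,50]}'
python3 -m jog '{"offset":[[0,0,-0.02],[0,0,-0.02],[0,0,0]],"angular":[[0,0,0],[0,0,0],[0,0,0]],"jaw":[50,50,50]}'
```

```text
time: 14.95
tool_pos: [0.4963, -0.285, 0.0648]
tool_rot: [-0.705, 0.709, 0.0, 0.003]
contact_force: [3.0, -7.5, -2.7]
gripper_width: 0.733
time: 15.25
tool_pos: [0.4964, -0.2851, 0.0642]
tool_rot: [-0.705, 0.709, 0.0, 0.002]
contact_force: [-0.7, -4.9, 5.4]
gripper_width: 0.735
```

Run:
```python
from h import *
s,T=tool();print(s['tool_pos'],s['contact_force'],s['ft_torque'],T)
cv2.imwrite('pics/wrist5.png',manip.grab_frame('wrist'))
a=manip.grab_frame('scene')[40:240,160:400];cv2.imwrite('pics/scene5.png',cv2.resize(a,None,fx=3,fy=3,interpolation=cv2.INTER_CUBIC))
```

```text
[ 0.49636135 -0.28512566  0.06423366] [-0.68628927 -4.9215656   5.43472803] [-0.35317269  0.14283257  0.10002973] [[ 0.99999056  0.00319401  0.00294685]
 [-0.00293208 -0.0046176   0.99998504]
 [ 0.00320757 -0.99998424 -0.00460819]]
```

View pics/wrist5.png

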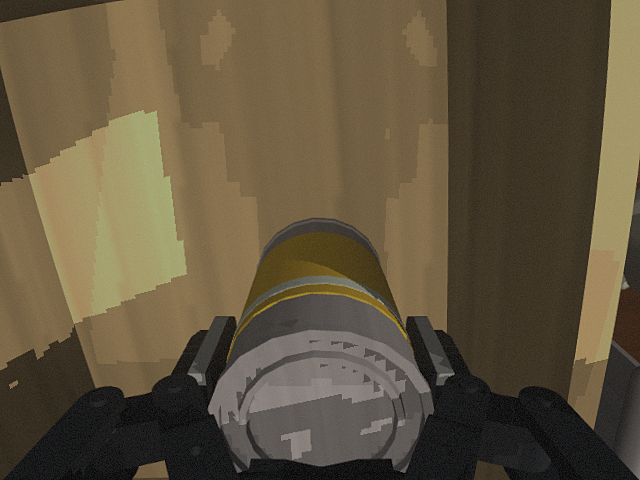

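View pics/scene5.png

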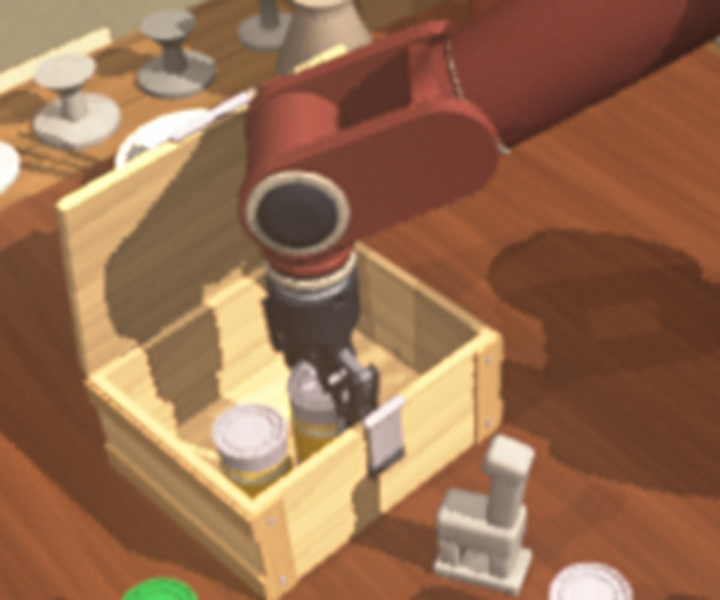

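```bash
python3 -m jog '{"offset":[[0,0,0.03],[0,0,0],[0,0,0],[0,0,0],[0,0,0.2],[0,0,0.4],[0,0,0.7],[0,0,0.8],[0,0,0.8],[0,0,0.7],[0,0,0]],"angular":[[0,0,0],[0,0,0],[0,0,0],[0,0,0],[0,0,0],[0,0,0],[0,0,0],[0,0,0],[0,0,0],[0,0,0],[0,0,0]],"jaw":[66,70,71,71,71,71,71,71,82,82,82]}'
python3 - <<'E'
from h import *
s,T=tool();print(s['tool_pos'],s['gripper_width'],s['contact_force'])
cv2.imwrite('pics/wrist6.png',manip.grab_frame('wrist'))
E
```

```text
time: 16.45
tool_pos: [0.4975, -0.2842, 0.2509]
tool_rot: [-0.705, 0.709, 0.002, 0.004]
contact_force: [-0.7, 0.1, 0.9]
gripper_width: 0.961
[ 0.49745703 -0.28418919  0.25088864] 0.9614228119147218 [-0.65659121  0.09732505  0.94240478]
```

View pics/wrist6.png

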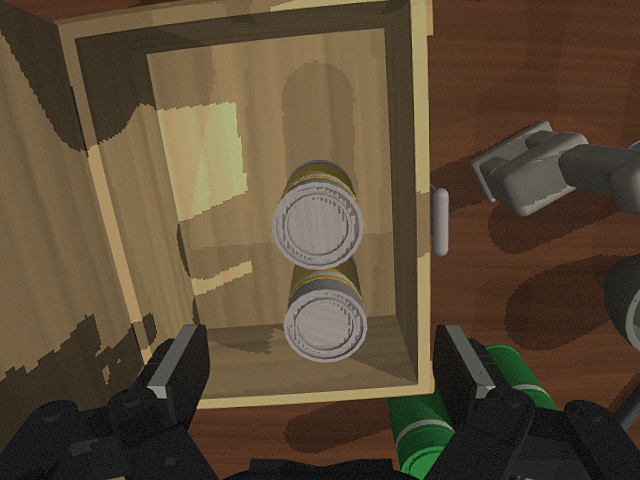

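```bash
python3 -m jog '{"offset":[[0,0.5,0],[0,0.9,0],[0,0.9,0],[-0.1,0.9,0],[-0.1,0.9,0],[-0.1,0.9,0],[-0.1,0.7,0],[-0.03,0.4,0],[0,0.2,0],[0,0,0],[0,0,0]],"angular":[[0,0,0],[0,0,0],[0,0,0],[0,0,0],[0,0,0],[0,0,0],[0,0,0],[0,0,0],[0,0,0],[0,0,0],[0,0,0]],"jaw":[82,82,82,82,82,82,82,82,82,82,82]}'
python3 - <<'E'
from h import *
s,T=tool();print(s['tool_pos'],s['gripper_width'],s['contact_force'])
cv2.imwrite('pics/wrist7.png',manip.grab_frame('wrist'))
E
```

```text
time: 17.6
tool_pos: [0.4734, 0.0317, 0.2425]
tool_rot: [-0.707, 0.707, -0.002, 0.001]
contact_force: [0.7, 0.0, 0.4]
gripper_width: 0.963
[0.47337063 0.03167409 0.2425363 ] 0.9625296401505139 [0.65038162 0.01953576 0.36063286]
```

View pics/wrist7.png

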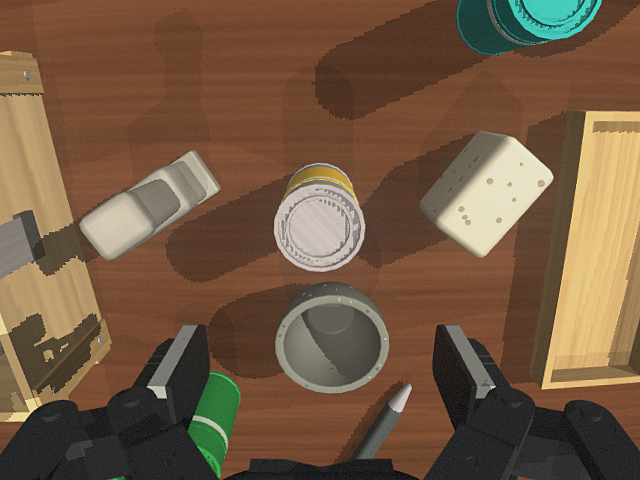

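```bash
python3 -m jog '{"offset":[[0,0,-0.4],[0,0,-0.7],[0,0,-0.8],[0,0,-0.8],[0,0,-0.6],[0,0,-0.3],[0,0,-0.09],[0,0,0],[0,0,0],[0,0,0],[0,0,0],[0,0,0]],"angular":[[0,0,0],[0,0,0],[0,0,0],[0,0,0],[0,0,0],[0,0,0],[0,0,0],[0,0,0],[0,0,0],[0,0,0],[0,0,0],[0,0,0]],"jaw":[82,82,82,82,82,82,82,65,55,50,50,50]}'
python3 -m jog '{"offset":[[0,0,0],[0,0,0.3],[0,0,0.6],[0,0,0.8],[0,0,0.9],[0,0,0.7],[0,0,0.4],[0,0,0],[0,0,0],[0,0,0],[0,0,0],[0,0,0]],"angular":[[0,0,0],[0,0,0],[0,0,0],[0,0,0],[0,0,0],[0,0,0],[0,0,0],[0,0,0],[0,0,0],[0,0,0],[0,0,0],[0,0,0]],"jaw":[50,50,50,50,50,50,50,50,50,50,50,50]}'
for i in 1 2 3 4 5 6 7; do python3 -m jog '{"offset":[[0,0,0]],"angular":[[0,0,0]],"jaw":[50]}' | grep -E 'contact|tool_pos'; done
```

```text
time: 18.85
tool_pos: [0.4743, 0.0319, 0.0597]
tool_rot: [-0.707, 0.707, -0.0, 0.002]
contact_force: [1.1, -2.1, -1.1]
gripper_width: 0.737
time: 20.05
tool_pos: [0.4729, 0.0323, 0.242]
tool_rot: [0.707, -0.707, 0.002, 0.0]
contact_force: [0.1, 0.7, -5.2]
gripper_width: 0.734
tool_pos: [0.4732, 0.0323, 0.2429]
contact_force: [-0.3, -0.4, -5.0]
tool_pos: [0.4735, 0.0322, 0.2435]
contact_force: [0.3, 1.2, -5.0]
tool_pos: [0.4736, 0.0322, 0.2438]
contact_force: [-0.2, -0.2, -4.5]
tool_pos: [0.4736, 0.0322, 0.2439]
contact_force: [0.5, -0.6, -5.5]
tool_pos: [0.4736, 0.0322, 0.2439]
contact_force: [-0.1, -0.3, -5.8]
tool_pos: [0.4736, 0.0322, 0.2439]
contact_force: [0.1, 0.5, -5.1]
tool_pos: [0.4736, 0.0322, 0.2438]
contact_force: [0.8, -0.1, -4.7]
```

About 5.1–5.5 N, so around 530 g. Tin 2 goes in the tray.

```bash
python3 -m jog '{"offset":[[0.1,0.5,0],[0.2,0.9,0],[0.2,0.9,0],[0.2,0.9,0],[0.2,0.9,0],[0.2,0.9,0],[0.07,0.6,0],[0,0.2,0],[0,0,-0.3],[0,0,-0.6],[0,0,-0.7],[0,0,-0.7]],"angular":[[0,0,0],[0,0,0],[0,0,0],[0,0,0],[0,0,0],[0,0,0],[0,0,0],[0,0,0],[0,0,0],[0,0,0],[0,0,0],[0,0,0]],"jaw":[50,50,50,50,50,50,50,50,50,50,50,50]}'
python3 -m jog '{"offset":[[0,0,-0.5],[0,0,-0.3],[0,0,-0.2],[0,0,0],[0,0,0]],"angular":[[0,0,0],[0,0,0],[0,0,0],[0,0,0],[0,0,0]],"jaw":[50,50,50,50,50]}'
python3 - <<'E'
from h import *
cv2.imwrite('pics/wrist8.png',manip.grab_frame('wrist'))
E
```

```text
time: 21.95
tool_pos: [0.5318, 0.3204, 0.1268]
tool_rot: [-0.707, 0.707, -0.002, 0.001]
contact_force: [-0.2, 0.3, -6.3]
gripper_width: 0.735
time: 22.45
tool_pos: [0.5331, 0.3224, 0.0802]
tool_rot: [0.707, -0.707, 0.0, -0.002]
contact_force: [0.8, 0.2, -4.9]
gripper_width: 0.738
```

View pics/wrist8.png

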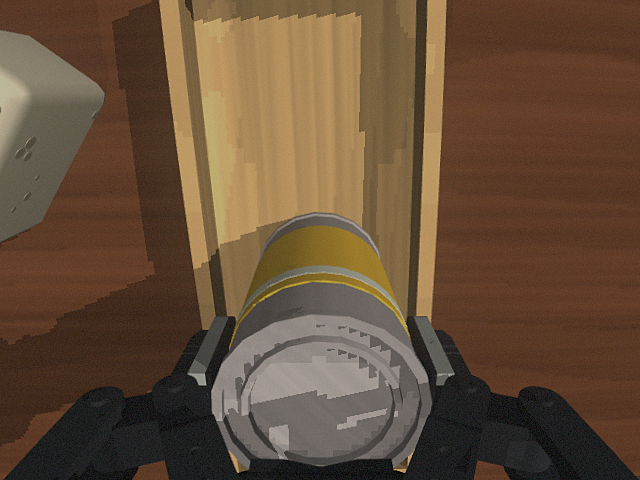

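Centred in the tray. I'll lower the remaining 12.5 mm.

```bash
python3 -m jog '{"offset":[[0,0,-0.1],[0,0,-0.06],[0,0,-0.04],[0,0,-0.03],[0,0,0],[0,0,0]],"angular":[[0,0,0],[0,0,0],[0,0,0],[0,0,0],[0,0,0],[0,0,0]],"jaw":[50,50,50,50,50,50]}'
python3 -m jog '{"offset":[[0,0,-0.02],[0,0,-0.02],[0,0,0]],"angular":[[0,0,0],[0,0,0],[0,0,0]],"jaw":[50,50,50]}'
```

```text
time: 23.1
tool_pos: [0.5322, 0.3223, 0.0677]
tool_rot: [0.707, -0.707, 0.001, -0.001]
contact_force: [-1.4, -1.2, -1.0]
gripper_width: 0.741
time: 23.4
tool_pos: [0.5325, 0.3223, 0.0677]
tool_rot: [-0.707, 0.707, -0.001, 0.001]
contact_force: [-5.6, -3.6, 8.6]
gripper_width: 0.735
```

```bash
python3 -m jog '{"offset":[[0,0,0.03],[0,0,0],[0,0,0],[0,0,0],[0,0,0.2],[0,0,0.4],[0,0,0.7],[0,0,0.8],[0,0,0.8],[0,0,0.8],[0,0,0]],"angular":[[0,0,0],[0,0,0],[0,0,0],[0,0,0],[0,0,0],[0,0,0],[0,0,0],[0,0,0],[0,0,0],[0,0,0],[0,0,0]],"jaw":[66,70,75,75,75,75,75,75,40,0,0]}'
python3 - <<'E'
from h import *
s,T=tool();print(s['tool_pos'],s['gripper_width'],s['contact_force'])
cv2.imwrite('pics/wrist9.png',manip.grab_frame('wrist'))
cv2.imwrite('pics/scene9.png',manip.grab_frame('scene'))
E
```

```text
time: 24.5
tool_pos: [0.5352, 0.3237, 0.2613]
tool_rot: [0.709, -0.705, -0.004, -0.006]
contact_force: [1.6, 0.3, 0.4]
gripper_width: 0.372
[0.53524146 0.32374415 0.26132675] 0.37197303252760133 [1.59223294 0.27081816 0.41556519]
```

View pics/wrist9.png

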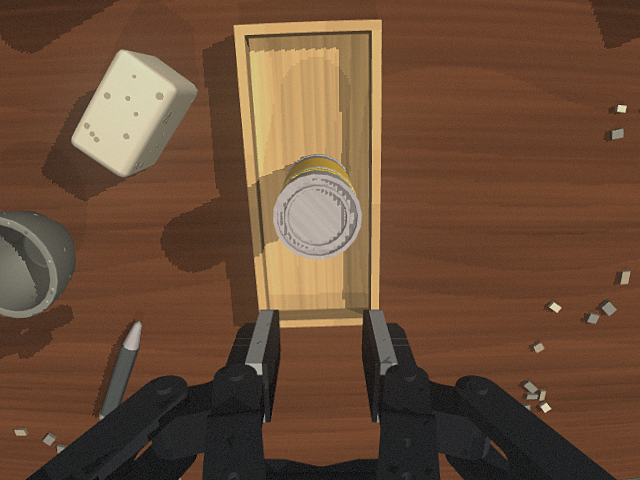

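View pics/scene9.png

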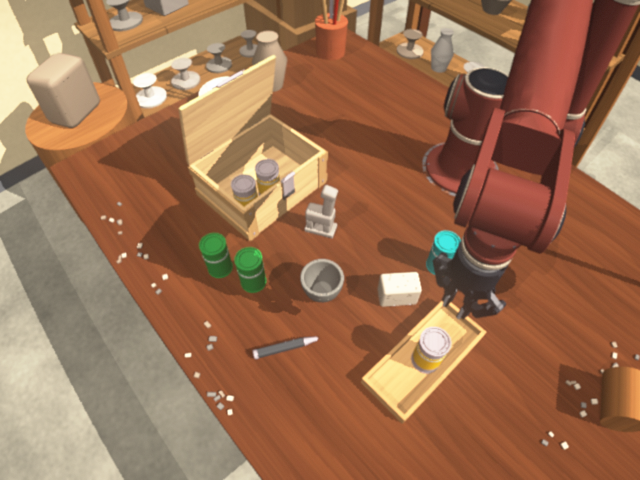

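All three tins are sorted. Next, move behind the flap with the fingers shut.

```bash
python3 -m jog '{"offset":[[0,-0.3,0.5],[0,-0.6,0.6],[0,-0.7,0.6],[0,-0.75,0.6],[0,-0.75,0.6],[-0.05,-0.8,0.5],[-0.05,-0.9,0],[-0.05,-0.9,0],[-0.05,-0.9,0],[-0.05,-0.9,0],[-0.05,-0.9,0],[-0.05,-0.9,0]],"angular":[[0,0,0],[0,0,0],[0,0,0],[0,0,0],[0,0,0],[0,0,0],[0,0,0],[0,0,0],[0,0,0],[0,0,0],[0,0,0],[0,0,0]],"jaw":[0,0,0,0,0,0,0,0,0,0,0,0]}'
```

```text
time: 25.8
tool_pos: [0.5138, -0.1444, 0.4196]
tool_rot: [0.708, -0.707, 0.002, 0.0]
contact_force: [0.8, -0.2, -0.8]
gripper_width: -0.002
```

```bash
python3 -m jog '{"offset":[[0,-0.9,0.1],[0,-0.9,0.1],[0,-0.9,0],[0,-0.9,0],[0,-0.9,0],[0,-0.9,0],[0,-0.6,0],[0,-0.2,0],[0,0,0],[0,0,0],[0,0,0]],"angular":[[0,0,0],[0,0,0],[0,0,0],[0,0,0],[0,0,0],[0,0,0],[0,0,0],[0,0,0],[0,0,0],[0,0,0],[0,0,0]],"jaw":[0,0,0,0,0,0,0,0,0,0,0]}'
python3 - <<'E'
from h import *
s,T=tool();print(s['tool_pos'],s['contact_force'])
cv2.imwrite('pics/side10.png',manip.grab_frame('side'))
C=np.array([.5,-.320]);a=.095;M=np.array([[np.cos(a),-np.sin(a)],[np.sin(a),np.cos(a)]])
print('edge',C+M@[0,-.071],'tool in crate',M.T@(s['tool_pos'][:2]-C))
E
```

```text
time: 26.9
tool_pos: [0.515, -0.4513, 0.4322]
tool_rot: [0.707, -0.707, 0.0, -0.001]
contact_force: [-0.1, 0.0, 0.0]
gripper_width: -0.002
[ 0.51498474 -0.45125175  0.43219224] [-0.10176395  0.0189282   0.01355874]
edge [ 0.50673486 -0.39067985] tool in crate [ 0.00246701 -0.13208133]
```

View pics/side10.png

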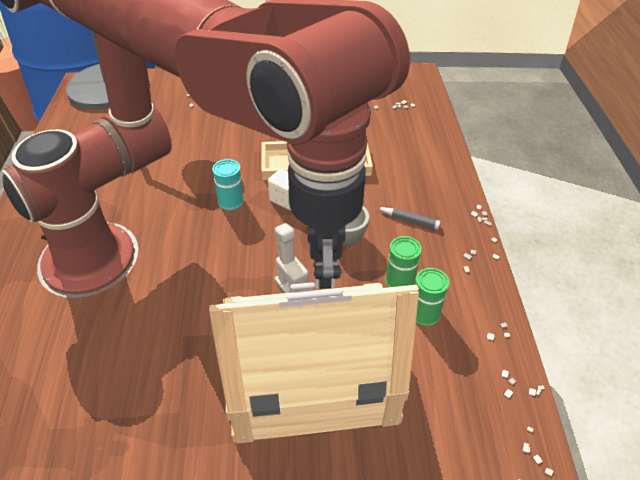

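Run:
```python
from h import *
s,T=tool()
C=np.array([.5,-.320]);a=.095;M=np.array([[np.cos(a),-np.sin(a)],[np.sin(a),np.cos(a)]])
w=lambda x,y,z:np.r_[C+M@[x,y],z]
th=1.35
e=lambda x,r,th,n:w(x,-.111+r*np.cos(th)-n*np.sin(th),.122+r*np.sin(th)+n*np.cos(th))
for cam in('side','scene'):
  print(cam,'tcp',proj(cam,s['tool_pos']))
  for t in (1.35,1.2,1.0): print(t,proj(cam,[e(x,.2235,t,.009) for x in(-.144,0,.144)]).round().tolist())
  print('hinge',proj(cam,[e(x,0,1.35,0) for x in(-.144,.144)]).round().tolist())
a=manip.grab_frame('scene')[0:240,160:400];cv2.imwrite('pics/scene10.png',cv2.resize(a,None,fx=2.5,fy=2.5,interpolation=cv2.INTER_CUBIC))
a=cv2.imread('pics/side10.png')[150:350,200:440];cv2.imwrite('pics/side10c.png',cv2.resize(a,None,fx=3,fy=3,interpolation=cv2.INTER_CUBIC))
```

```text
side tcp [[324.95466814 285.42226131]]
1.35 [[209.0, 304.0], [316.0, 293.0], [419.0, 282.0]]
1.2 [[210.0, 289.0], [313.0, 279.0], [413.0, 269.0]]
1.0 [[211.0, 276.0], [310.0, 266.0], [405.0, 257.0]]
hinge [[229.0, 409.0], [407.0, 388.0]]
scene tcp [[205.01453678  33.21793261]]
1.35 [[273.0, 52.0], [229.0, 77.0], [178.0, 105.0]]
1.2 [[283.0, 60.0], [238.0, 85.0], [188.0, 114.0]]
1.0 [[294.0, 72.0], [250.0, 99.0], [200.0, 129.0]]
hinge [[270.0, 114.0], [189.0, 166.0]]
```

View pics/scene10.png

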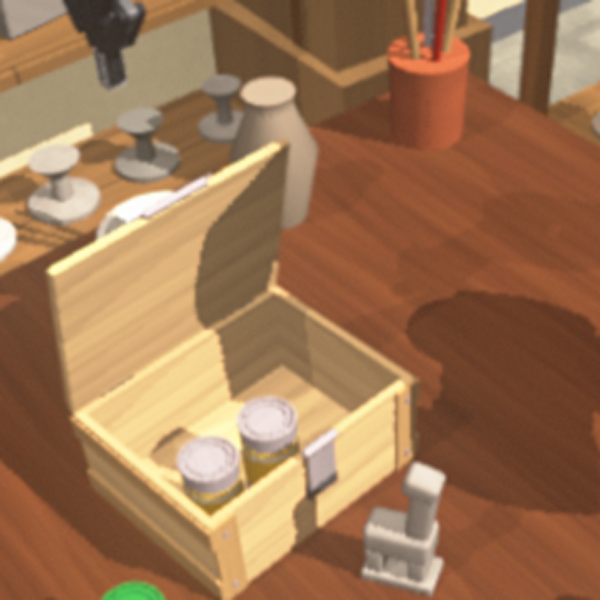

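View pics/side10c.png

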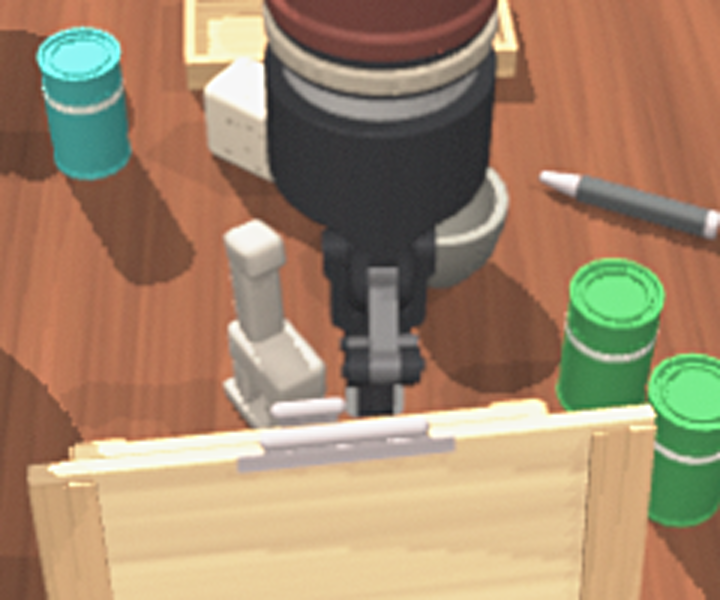

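```bash
python3 -m jog '{"offset":[[0,0,-0.4],[0,0,-0.7],[0,0,-0.7],[0,0,-0.4],[0,0,-0.14],[0,0,0],[0,0,0],[0,0,0]],"angular":[[0,0,0],[0,0,0],[0,0,0],[0,0,0],[0,0,0],[0,0,0],[0,0,0],[0,0,0]],"jaw":[0,0,0,0,0,0,0,0]}'
python3 - <<'E'
from h import *
s,T=tool();print(s['tool_pos'],s['contact_force'])
C=np.array([.5,-.320]);a=.095;M=np.array([[np.cos(a),-np.sin(a)],[np.sin(a),np.cos(a)]])
pts=[]
for th in np.linspace(1.35,0.1,16):
    r=.195;y=-.111+r*np.cos(th)-.009*np.sin(th)-.013;z=.122+r*np.sin(th)+.009*np.cos(th)
    pts.append(np.r_[C+M@[0,y],z])
pts=np.array(pts);print(((pts[0]-s['tool_pos'])/.05).round(2));print((np.diff(pts,axis=0)/.05).round(2).tolist());print(pts[-1])
th=0;print(C+M@[0,.071])
E
```

```text
time: 27.8
tool_pos: [0.5152, -0.4532, 0.3175]
tool_rot: [-0.706, 0.708, 0.0, 0.002]
contact_force: [0.8, -0.6, 0.3]
gripper_width: -0.003
[ 0.51516617 -0.45323254  0.31752274] [ 0.7529648  -0.58915971  0.26234642]
[-0.13  0.87 -0.07]
[[-0.03, 0.32, -0.07], [-0.03, 0.31, -0.1], [-0.03, 0.3, -0.12], [-0.03, 0.29, -0.15], [-0.03, 0.28, -0.17], [-0.02, 0.26, -0.19], [-0.02, 0.24, -0.21], [-0.02, 0.23, -0.23], [-0.02, 0.21, -0.25], [-0.02, 0.18, -0.27], [-0.02, 0.16, -0.28], [-0.01, 0.14, -0.29], [-0.01, 0.11, -0.31], [-0.01, 0.09, -0.31], [-0.01, 0.06, -0.32]]
[ 0.49344278 -0.25118439  0.15042255]
[ 0.49326514 -0.24932015]
```

```bash
python3 -m jog '{"offset":[[-0.07,0.45,-0.04],[-0.06,0.42,-0.03],[-0.03,0.32,-0.07],[-0.03,0.31,-0.1],[-0.03,0.3,-0.12],[-0.03,0.29,-0.15],[-0.03,0.28,-0.17],[0,0,0]],"angular":[[0,0,0],[0,0,0],[0,0,0],[0,0,0],[0,0,0],[0,0,0],[0,0,0],[0,0,0]],"jaw":[0,0,0,0,0,0,0,0]}'
python3 - <<'E'
from h import *
cv2.imwrite('pics/side11.png',manip.grab_frame('side'))
E
```

```text
time: 28.6
tool_pos: [0.5008, -0.3333, 0.2818]
tool_rot: [-0.707, 0.707, -0.0, 0.001]
contact_force: [-0.4, -0.1, 1.9]
gripper_width: -0.001
```

View pics/side11.png

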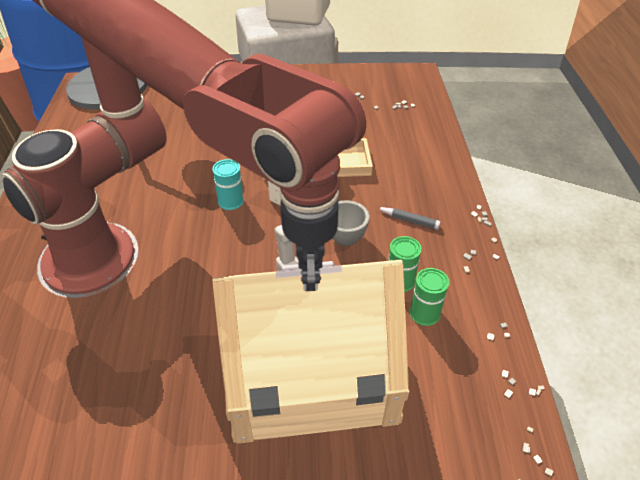

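The flap is following the finger. I'll continue along the arc.

```bash
python3 -m jog '{"offset":[[-0.02,0.26,-0.19],[-0.02,0.24,-0.21],[-0.02,0.23,-0.23],[-0.02,0.21,-0.25],[-0.02,0.18,-0.27],[-0.02,0.16,-0.28],[-0.01,0.14,-0.29],[-0.01,0.11,-0.31],[0,0.08,-0.3],[0,0,0],[0,0,0]],"angular":[[0,0,0],[0,0,0],[0,0,0],[0,0,0],[0,0,0],[0,0,0],[0,0,0],[0,0,0],[0,0,0],[0,0,0],[0,0,0]],"jaw":[0,0,0,0,0,0,0,0,0,0,0]}'
python3 - <<'E'
from h import *
cv2.imwrite('pics/side12.png',manip.grab_frame('side'))
E
```

```text
time: 29.75
tool_pos: [0.493, -0.2534, 0.1636]
tool_rot: [0.708, -0.707, 0.002, -0.0]
contact_force: [-1.3, 0.2, 3.0]
gripper_width: -0.001
```

View pics/side12.png

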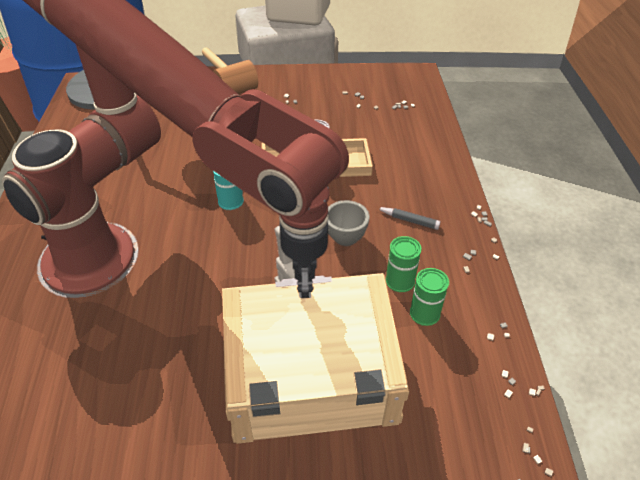

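```bash
python3 -m jog '{"offset":[[0,0.03,-0.2],[0,0,-0.15],[0,0,-0.1],[0,0,-0.08],[0,0,-0.06],[0,0,0],[0,0,0]],"angular":[[0,0,0],[0,0,0],[0,0,0],[0,0,0],[0,0,0],[0,0,0],[0,0,0]],"jaw":[0,0,0,0,0,0,0]}'
python3 -m jog '{"offset":[[0,0,-0.05],[0,0,-0.03],[0,0,0]],"angular":[[0,0,0],[0,0,0],[0,0,0]],"jaw":[0,0,0]}'
```

```text
time: 30.5
tool_pos: [0.4938, -0.2517, 0.1362]
tool_rot: [0.708, -0.707, 0.001, -0.001]
contact_force: [-3.1, 5.5, 10.0]
gripper_width: -0.003
time: 30.8
tool_pos: [0.4937, -0.2519, 0.1308]
tool_rot: [0.707, -0.707, 0.001, -0.001]
contact_force: [-0.6, 3.7, 5.8]
gripper_width: -0.002
```

```bash
python3 -m jog '{"offset":[[0,0,-0.03],[0,0,0],[0,0,0]],"angular":[[0,0,0],[0,0,0],[0,0,0]],"jaw":[0,0,0]}'
python3 -m jog '{"offset":[[0,0,-0.03],[0,0,0],[0,0,0]],"angular":[[0,0,0],[0,0,0],[0,0,0]],"jaw":[0,0,0]}'
```

```text
time: 31.1
tool_pos: [0.4937, -0.2519, 0.1303]
tool_rot: [0.707, -0.707, 0.001, -0.001]
contact_force: [-2.3, 4.8, 9.1]
gripper_width: 0.0
time: 31.4
tool_pos: [0.4938, -0.2519, 0.1298]
tool_rot: [0.707, -0.707, 0.001, -0.001]
contact_force: [-3.9, 5.9, 14.1]
gripper_width: -0.002
```

Force climbs with almost no travel, so the flap is resting on the rim. Rise and check the clip.

```bash
python3 -m jog '{"offset":[[0,0,-0.02],[0,0,0],[0,0,0.1],[0,0,0.3],[0,0,0.7],[0,0,0.9],[0,0,0.9],[0,0,0.9],[0,0.3,0.5],[0,0,0],[0,0,0]],"angular":[[0,0,0],[0,0,0],[0,0,0],[0,0,0],[0,0,0],[0,0,0],[0,0,0],[0,0,0],[0,0,0],[0,0,0],[0,0,0]],"jaw":[0,0,0,0,0,0,0,0,0,0,0]}'
python3 - <<'E'
from h import *
s,T=tool();print(s['contact_force'])
for n in('side','scene','wrist'):cv2.imwrite(f'pics/{n}13.png',manip.grab_frame(n))
a=cv2.imread('pics/scene13.png')[0:360,160:500];b=cv2.imread('pics/side13.png')[120:480,180:460]
cv2.imwrite('pics/c13.png',cv2.resize(np.hstack([a,b]),None,fx=1.28,fy=1.28))
C=np.array([.5,-.320]);a=.095;M=np.array([[np.cos(a),-np.sin(a)],[np.sin(a),np.cos(a)]])
for z in(.131,.15):print(z,proj('side',[np.r_[C+M@[x,.1125],z] for x in(-.144,0,.144)]).round(1).tolist())
E
```

```text
time: 32.5
tool_pos: [0.4935, -0.2375, 0.3419]
tool_rot: [-0.707, 0.707, -0.001, 0.001]
contact_force: [-0.5, 0.2, -0.3]
gripper_width: 0.001
[-0.50197662  0.18777055 -0.34249377]
0.131 [[224.4, 295.4], [303.0, 287.6], [379.9, 279.6]]
0.15 [[223.1, 288.8], [302.8, 280.9], [380.8, 273.0]]
```

View pics/c13.png

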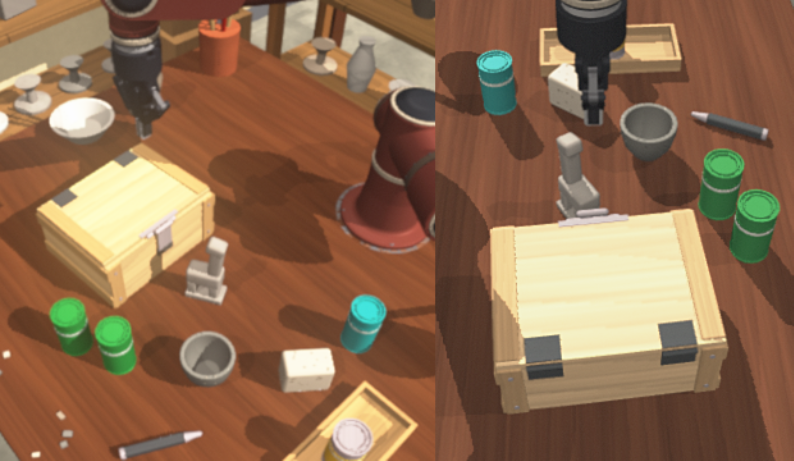

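View pics/wrist13.png

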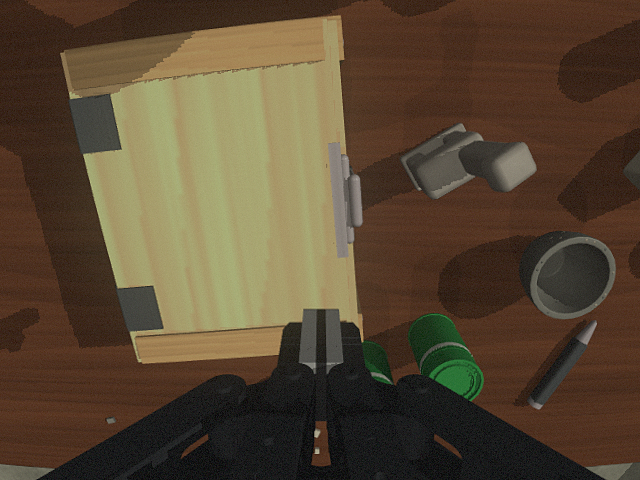

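```bash
python3 -m jog '{"offset":[[0,0.2,0.3],[0,0,0],[0,0,0],[0,0,0],[0,0,0],[0,0,0],[0,0,0],[0,0,0],[0,0,0],[0,0,0]],"angular":[[0,0,0],[0,0,0],[0,0,0],[0,0,0],[0,0,0],[0,0,0],[0,0,0],[0,0,0],[0,0,0],[0,0,0]],"jaw":[0,0,0,0,0,0,0,0,0,0]}'
python3 - <<'E'
from h import *
f=manip.grab_frame('side');g=cv2.imread('pics/side13.png')
print(cv2.absdiff(f,g)[270:440,200:420].mean())
f=f[260:320,210:400]; g2=manip.grab_frame('scene')[110:240,170:350]
cv2.imwrite('pics/side14.png',cv2.resize(f,None,fx=4,fy=4,interpolation=cv2.INTER_CUBIC))
cv2.imwrite('pics/scene14.png',cv2.resize(g2,None,fx=4,fy=4,interpolation=cv2.INTER_CUBIC))
E
```

```text
time: 33.65
tool_pos: [0.4936, -0.2273, 0.3568]
tool_rot: [-0.707, 0.707, -0.001, 0.001]
contact_force: [-0.1, -0.0, 0.0]
gripper_width: 0.002
1.4630926916221034
```

View pics/scene14.png

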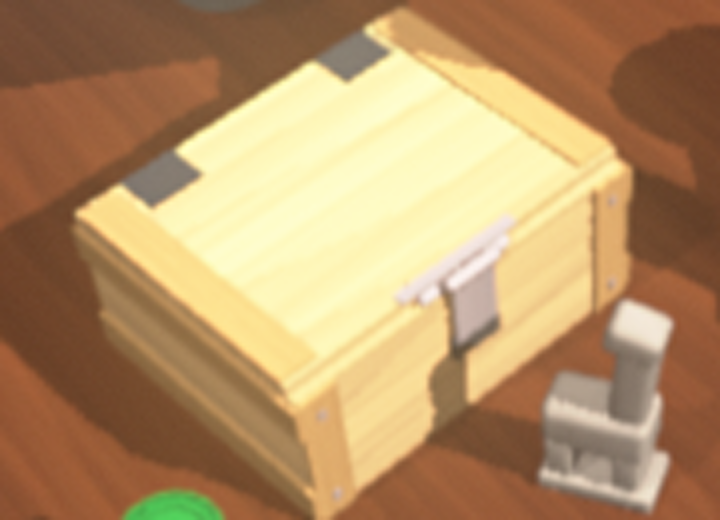

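View pics/side14.png

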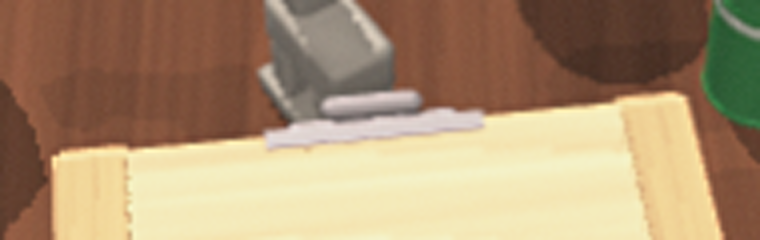

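The flap lies level under the clip and has not moved over a second with the arm clear. Handing in.

Run:
```python
from plant import manip
print(manip.job_done())
```

```text
the job is handed in; nothing more can be done
None
```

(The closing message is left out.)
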